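Vent the drying box and break its lid seal with the wedge

TASK

Let the air into the vacuum drying box by turning its vent handle a quarter turn to the open stop (in line with the pipe), and only then push the wedge, flat on the bench, nose first under the paddle on the front of the lid until the lid just lifts off its seal: the paddle's front edge should come up about 5 mm, with the wedge alone doing the lifting. Finish there, still holding the wedge in the gripper with the lid resting on it, and leave the spacer block and the other things on the bench where they are.

Things in the scene. Friction and masses are not known exactly. Their poses are not given: they have to be found in the camera images.
- drying_box: fixed vacuum drying box: grey base plate 180 (x) x 210 (y) x 11 mm, white hinged lid (top at 44 mm), aluminium paddle sticking out 70 mm at the front, brass vent cock at the front left. Origin: centre of the base plate's underside, on the bench; -x is the front (paddle, towards the robot), +y its left (vent cock), z up. The cock's pipe runs along x at y = +135 mm, its top at 41 mm
- vent_handle (a joint): angle of the vent handle about its vertical axis: 0 = closed stop, handle points to the box's +y, across the pipe; 1.571 = open stop, handle points to the box's -x, in line with the pipe. It turns counter-clockwise seen from above to open, with light friction (about 0.05 N m), and stays where it is left
- vent_handle_hinge (a point): point on the vent handle's vertical axis, at mid height of the handle, at (-72, 135, 64) mm in the box's frame
- vent_handle_tip (a point): outer end of the vent handle, 68 mm from its axis, mid height. The handle is a straight steel bar 12 mm wide and 12 mm high, from 58 to 70 mm above the bench, free underneath except for the pipe and base
- lid (a joint): angle of the lid about its hinge at the rear edge of the box: 0 = down on its seal, grows as the lid opens; 5 mm at the paddle's front edge is 0.020 rad. The lid is loose on its hinge and falls back when not held
- paddle_edge (a point): middle of the lower front edge of the lid's paddle, 244 mm from the lid hinge; at (-160, 0, 13) mm in the box's frame while the lid is down. The paddle is 50 mm wide, 8 mm thick; below it 13 mm are free down to the bench, reaching 70 mm back to the base plate. The lid presses down there with about 3 N
- wedge: loose grey plastic wedge, about 0.12 kg: upright grip block 30 (x) x 24 (y) x 50 (z) mm, in front of it a ramp 24 mm wide, 66 mm long, sloping straight from 23 mm high at the block to a nose 3 mm high. Origin: centre of the grip block's underside; +x points to the nose, 81 mm away, z up. Told from the spacer by its sloping front
- wedge_tip (a point): middle of the lower edge of the wedge's nose, 81 mm from the wedge's origin along its x
- spacer: loose grey plastic spacer block, not needed: the same grip block and length as the wedge, but in front of it a level, square-ended bar 23 mm high, too thick to go under the paddle. Same frame as the wedge
- tube_a: loose tube standing upright, 33 mm across, 112 mm high, blue cap, to the right of the box; not to be disturbed. Origin at its underside
- tube_b: loose tube standing upright, 33 mm across, 112 mm high, red cap, to the right of the box; not to be disturbed. Origin at its underside
- memory_stick: loose memory stick lying on the bench, 17 x 55 x 8 mm, ahead and to the left of the paddle; not to be disturbed. Origin at its underside
- timer: loose bench timer, 62 x 66 x 19 mm, at the right; not to be disturbed. Origin at its underside
- note_pad: loose pad of notes, 76 x 76 x 14 mm, at the left; not to be disturbed. Origin at its underside
There are look-alikes about, which are no part of the job. Leave any green or turquoise look-alike of the wedge alone.

How it is judged:
On the way, in this order (a step that is already met when the one before it is completed fails the run):
1. the vent handle is turned to its open stop (past 1.40 rad) while the lid is still down (value of joint vent_handle above 1.4 rad and height (world z) of paddle_edge below 0.0145 m), for 0.2 s.
2. the wedge carries the paddle's front edge 2 to 8 mm above its rest height (height (world z) of paddle_edge between 0.015 and 0.021 m and contact force between wedge and lid above 0.8 N), for 0.2 s.
At the end, for the whole second after the job is handed in: Vent past 1.40 rad; paddle edge at rest 2 to 8 mm above its rest height, pressing on the wedge (over 0.8 N) and untouched by arm, fingers or spacer; wedge flat on the bench (within 5 mm, 0.12 rad), nose over 20 mm behind the paddle edge, gripped with over 2 N (all of step 2 and value of joint vent_handle above 1.4 rad and contact force between the fingers and wedge above 2 N and contact force between each of the arm, the fingers and lid below 0.2 N and contact force between spacer and lid below 0.1 N and angle between wedge's own z axis and vertical below 0.12 rad and height (world z) of wedge below 0.005 m and x of wedge_tip in the frame of paddle_edge above 0.02 m and linear speed of wedge below 0.02 m/s and velocity of joint lid between -0.05 and 0.05 rad/s); the arm keeps its last pose, push and grip.
It fails at once if the lid is lifted (more than 2 mm at the paddle) before the vent is open (height (world z) of paddle_edge above 0.015 m and value of joint vent_handle below 1.3 rad).
It fails at once if the lid is thrown open: the paddle's edge rises more than 15 mm (height (world z) of paddle_edge above 0.028 m).
It fails at once if the lid is lifted by the robot's fingers instead of the wedge (contact force between the fingers and lid above 2 N and height (world z) of paddle_edge above 0.0145 m).
It fails at once if a tube is moved by more than 40 mm or knocked over (distance of any of tube_a, tube_b from where it was at the start of the episode above 0.04 m or angle between any of tube_a, tube_b's own z axis and vertical above 0.5 rad).
It fails at once if the spacer block, memory stick, timer or note pad is moved by more than 40 mm (distance of any of memory_stick, timer, note_pad, spacer from where it was at the start of the episode above 0.04 m).
It also fails if it takes over 58 s, if anything falls off the work surface, if the arm or the gripper's body presses on something with over 40 N, if the wrist force passes 120 N, or if a joint passes its speed limit or range.

ROBOT

A 6-joint arm with a two-finger parallel gripper is mounted at the origin on a cart in front of the work surface, level with it; the furniture and walls round the work are solid. World frame = base frame: x ahead of the robot, y to its left, z up, the work surface at z = 0. Lengths are in m, angles in rad, forces in N, time in s.
With the tool pointing down it reaches from about 0.35 to 0.975 m from the base axis. Payload 4.9 kg.
Tool frame: the origin (TCP) lies on the centre line of the jaws, within the pads' length; the fingertips stand 14 mm ahead of it and the grasp point (between the pads) lies 5 mm behind it (manip.nose_length is the distance from the TCP to the fingertips, in m); z points along the fingers, y is the line along which they close (so a half turn about z gives the same grasp; the last joint's range is limited). The gripper opens to 85 mm and grips with 20 to 120 N. Pads are 22 mm wide; open, the fingers measure 114 mm over their backs; the gripper's body (76 mm by 85 mm) begins 54 mm behind the grasp point. The pads swing forward as they close: fully open they stand 13 mm farther back than shut.
Start: joints at [-1.272, 0.053, 1.613, -0, 1.476, -0.119], TCP at [0.254, -0.571, 0.245] pointing down, gripper open.
Joint ranges: [-3.01, 3.01], [-1.01, 2.22], [0.06, 2.58], [-1.02, 4.17], [0.09, 2.62], [-3.14, 3.14]. Speed limits (rad/s): [2.57, 2.57, 3.14, 3.14, 3.14, 3.14].

INTERFACE

Orientations are given as a unit quaternion [w, x, y, z].
In Python, from plant import manip, imaging gives the robot as it stands.
- The arm moves only by the tool play_rows, never from a script. Its argument "commands" is a list of rows, each a list of 6 numbers: the shift along the tool's x, y, z in mm, then the turn, a rotation vector about the tool's x, y, z in degrees. A call has 1 to 5 rows; each row shifts and turns the commanded pose from where the row before left it, along the tool's axes as they then stand; what a row does not reach is not made up. A row lasts 1/12 s, in which the tool goes at most 41.7 mm and 7.16 degrees, less where a joint would pass 70% of its speed; a pose out of reach is approached as far as the arm can. A call is refused whole if a number of a shift passes 41.7 or a number of a turn 7.16, either way. A call with a gripper value outside its range is refused whole. "hand" is the finger opening in mm, from 0 to 85.4, set as the call begins (left out, the last holds). The fingers move at their own pace and stop on an object; the grip force is fixed at half the most. Time passes only in rows, so rows that do not move let the fingers close. It gives the time, the measured TCP pose, the force, the opening and the grip force at its end, in the units of the state.
- manip.state(): the state, without advancing time (a new reading comes with each control period).
- imaging.grab_frame(name): name is "scene" or "top" or "wrist"; returns a dict with "image" (384x512x3 uint8, red, green, blue), "fx", "fy", "cx", "cy" (pixels), "R" (3x3) and "t" (3): a world point X has camera coordinates R X + t; the wrist camera has in their place "mount" (4x4, takes a point from camera to tool coordinates, whose origin is the TCP and whose axes are the flange's). Camera axes: x right, y down, z forward; pixel columns grow to the right and rows downward; lengths in m; the calibration is good to about 2 mm. The wrist camera is an equidistant fisheye: a pixel r from the principal point sees the ray r / f radians off the axis. A picture is of the moment at which its call begins: read the wrist's pose just before it. There is no depth.
- manip.job_done(): hands the job in; it is judged then, once.
The state is a dict: "time": time; "joint_pos": joint angles; "joint_vel": joint speeds; "joint_efforts": joint torques, N m; "tool_pos": TCP position; "tool_rot": TCP orientation; "contact_force": force on the tool from outside, world axes, zero at the start; "ft_torque": the same for the moment, N m; "gripper_width": opening from 0.0 (shut) to 1.0 (fully open); "grasp_force": force on a finger pad.
Only numpy, scipy, OpenCV 4.12 (cv2) and the standard library are available. Lean on these libraries where they do the work, as an engineer would, in place of code of your own. Each camera call takes 0.05 s, during which the arm holds its last target. There are 200 camera calls.

## Working session

There is one attempt and no reset: what is moved stays moved. The work goes in short steps, Python scripts to look and compute and a tool call to move; the robot and the scene stay as the last step left them, time stands still between calls to the robot, and variables do not carry over. Pictures are saved under pics/ and viewed, at most 10 in all, crops included, and the job is handed in when it is done.

Besides the shell and the picture viewer there is one more tool, called after "Request:" as name(argument=value, ...) on one line, values as JSON. play_rows: Moves the arm, as the interface text tells. Its arguments: {"type":"object","properties":{"commands":{"type":"array","items":{"type":"array","items":{"type":"number"}}},"hand":{"type":"number"}},"required":["commands"]}

```bash
ls; mkdir -p pics; python3 - <<'E'
from plant import manip, imaging
import cv2,pickle
d={}
for n in ("scene","top"):
    f=imaging.grab_frame(n); d[n]=f; cv2.imwrite(f"pics/{n}0.png",f["image"][:,:,::-1])
    print(n,f["fx"],f["cx"],f["cy"],f["R"],f["t"])
pickle.dump(d,open("f0.pkl","wb"))
print(manip.state(),manip.nose_length)
E
```

```text
pics
scene 435.6006767841043 247.51134599199202 191.94225043912002 [[-0.45380497 -0.89102124  0.01192438]
 [-0.3922825   0.18774195 -0.90048176]
 [ 0.80010967 -0.41332083 -0.43473027]] [0.19291603 0.31601501 0.99599525]
top 486.1303960577658 265.27379392615865 192.45163496126085 [[-0.02464723 -0.99960775  0.01329913]
 [-0.98913125  0.02245565 -0.14531043]
 [ 0.14495479 -0.01673609 -0.98929673]] [-0.07683274  0.59460148  1.79139077]
{'time': 0.1, 'joint_pos': array([-1.27202207e+00,  5.32860119e-02,  1.61418072e+00, -1.55869318e-05,
        1.47598640e+00, -1.19008777e-01]), 'joint_vel': array([-3.65047884e-06,  3.45818269e-05, -3.08300447e-03,  8.97470406e-05,
       -1.52070152e-03, -3.45001287e-04]), 'joint_efforts': array([ 3.46714996e-04, -3.94903851e+01, -3.71363962e+01, -1.48491704e-04,
        3.89182416e-03,  1.84332106e-05]), 'tool_pos': array([ 0.25341462, -0.57072377,  0.24417457]), 'tool_rot': array([-9.25789661e-04,  9.78260810e-01,  2.07376282e-01, -9.12265455e-05]), 'contact_force': array([ 0.02372606, -0.55686565,  0.16622886]), 'ft_torque': array([-0.01245798,  0.00928863, -0.01581227]), 'grasp_force': 0.0, 'gripper_width': 0.9997352729602262} 0.014
```

View pics/scene0.png

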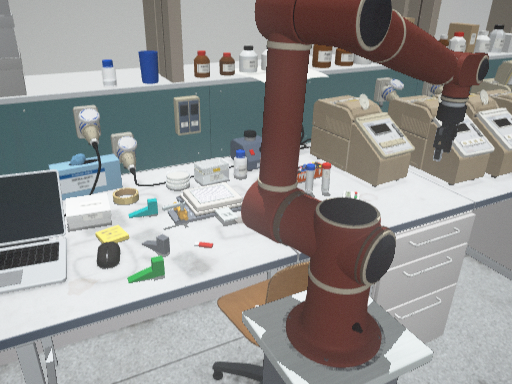

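View pics/top0.png

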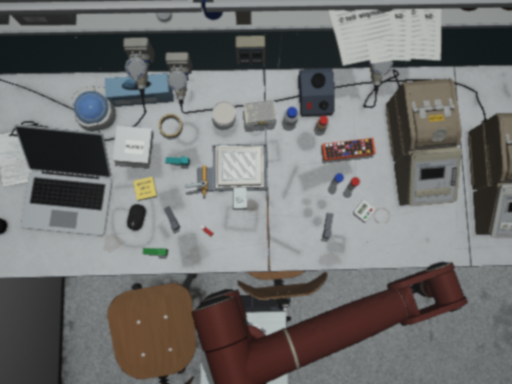

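The top view shows the box near (240,165), with its paddle at about (240,198) and the vent at about (203,180). There are two grey candidates, A (172,218) and B (328,227). The green (155,252) and turquoise (177,160) ones are look-alikes. I'll enlarge the candidates and the box.

```bash
python3 - <<'E'
import cv2,pickle,numpy as np
d=pickle.load(open("f0.pkl","rb"))
T=d["top"]["image"][:,:,::-1];S=d["scene"]["image"][:,:,::-1]
def c(I,x,y,w,h): return cv2.resize(np.ascontiguousarray(I[y:y+h,x:x+w]),(400,300),interpolation=cv2.INTER_CUBIC)
m=np.vstack([np.hstack([c(T,150,200,60,45),c(T,300,205,60,45)]),np.hstack([c(T,180,140,100,75),c(S,120,170,140,105)])])
cv2.imwrite("pics/crop1.png",m)
E
```

```text
(no output)
```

View pics/crop1.png

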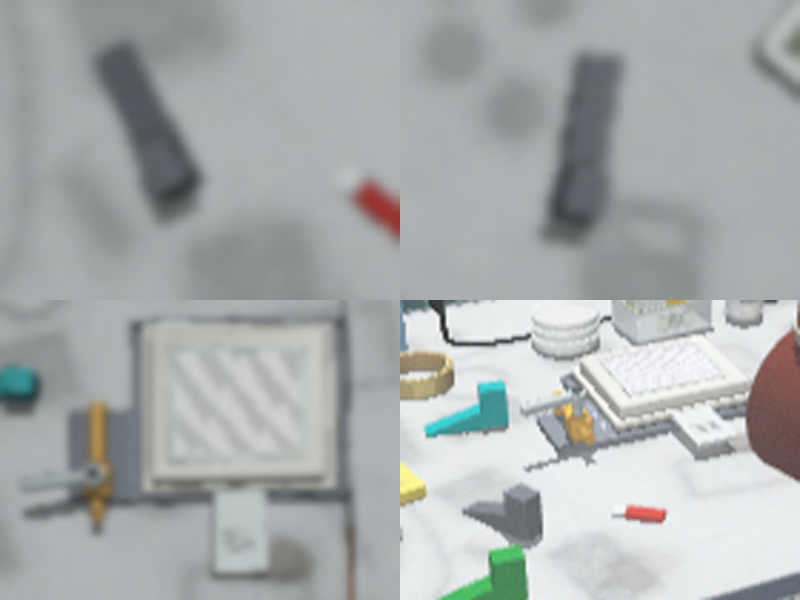

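A (172,218) is the wedge: the scene crop shows its slope falling away from the block, and B has a level bar. In the top view A's nose points up-left. Next, rough positions from the top view.

```bash
cat > h.py <<'E'
import numpy as np, cv2
from scipy.spatial.transform import Rotation as Ro
def cast(f,uv,z):
    uv=np.atleast_2d(np.asarray(uv,float)); fy=f.get("fy",f["fx"])
    if "mount" in f:
        dx=(uv[:,0]-f["cx"])/f["fx"]; dy=(uv[:,1]-f["cy"])/fy
        th=np.hypot(dx,dy)+1e-12; s=np.sin(th)/th
        r=np.c_[dx*s,dy*s,np.cos(th)]
        q=f["q"]; Rw=Ro.from_quat([q[1],q[2],q[3],q[0]]).as_matrix()
        M=np.asarray(f["mount"]); c=f["p"]+Rw@M[:3,3]; D=r@(Rw@M[:3,:3]).T
    else:
        r=np.c_[(uv[:,0]-f["cx"])/f["fx"],(uv[:,1]-f["cy"])/fy,np.ones(len(uv))]
        c=-f["R"].T@f["t"]; D=r@f["R"]
    return c+D*((z-c[2])/D[:,2])[:,None]
def wrist():
    from plant import manip,imaging
    s=manip.state(); f=imaging.grab_frame("wrist"); f=dict(f); f["p"]=np.array(s["tool_pos"]); f["q"]=np.array(s["tool_rot"]); return f
E
python3 - <<'E'
from h import *; import pickle
np.set_printoptions(precision=4,suppress=True)
d=pickle.load(open("f0.pkl","rb")); f=d["top"]
def cr(x,y,i): # crop->pix
    return x/ (400/60)+i[0]-.5, y/(400/60)+i[1]-.5
A=(150,200);B=(300,205)
print("wedge nose corners",cast(f,[cr(95,58,A),cr(130,40,A)],.003))
print("block top",cast(f,[cr(155,190,A)],.05), "block corners top",cast(f,[cr(150,205,A),cr(200,180,A)],.05))
bx=lambda x,y:(x/4+180-.5,(y-300)/4+140-.5)
print("paddle front",cast(f,[bx(214,574),bx(268,572)],.021))
print("lid corners",cast(f,[bx(145,492),bx(333,487),bx(330,323),bx(147,326)],.044))
print("handle hinge,tip",cast(f,[bx(97,474),bx(22,482)],.07))
print("spacer",cast(f,[cr(600,60,B),cr(565,215,B)],.03)-0, cast(f,[cr(600-400,60,B),cr(575-400,190,B)],.03))
g=d["top"]; print("stick",cast(g,[(203,228),(213,236)],.008),"pad",cast(g,[(135,180),(155,198)],.014))
E
```

```text
wedge nose corners [[0.5465 0.2988 0.003 ]
 [0.5564 0.2788 0.003 ]]
block top [[0.4661 0.256  0.05  ]] block corners top [[0.4579 0.2588 0.05  ]
 [0.4711 0.231  0.05  ]]
paddle front [[ 0.539   0.0329  0.021 ]
 [ 0.5398 -0.0185  0.021 ]]
lid corners [[ 0.6157  0.0956  0.044 ]
 [ 0.6165 -0.0819  0.044 ]
 [ 0.7755 -0.0829  0.044 ]
 [ 0.7763  0.0921  0.044 ]]
handle hinge,tip [[0.6296 0.1378 0.07  ]
 [0.6236 0.2075 0.07  ]]
spacer [[ 0.5033 -0.5603  0.03  ]
 [ 0.4159 -0.535   0.03  ]] [[ 0.5086 -0.3323  0.03  ]
 [ 0.4353 -0.315   0.03  ]]
stick [[0.4667 0.1486 0.008 ]
 [0.4354 0.111  0.008 ]] pad [[0.6566 0.4074 0.014 ]
 [0.5852 0.3303 0.014 ]]
```

Request:
play_rows(commands=[[30,-27,-8,0,0,0],[30,-27,-8,0,0,0],[30,-27,-8,0,0,0],[30,-27,-8,0,0,0],[30,-27,-8,0,0,0]], hand=0)

```text
time: 0.52
tool_pos: [0.3361, -0.3851, 0.285]
tool_rot: [-0.001, 0.978, 0.207, -0.0]
contact_force: [1.5, -0.5, -0.2]
gripper_width: 0.302
grasp_force: 0.0
```

Request:
play_rows(commands=[[30,-27,-8,0,0,0],[30,-27,-8,0,0,0],[30,-27,-8,0,0,0],[30,-27,-8,0,0,0],[30,-27,-8,0,0,0]])

```text
time: 0.93
tool_pos: [0.4183, -0.2007, 0.3253]
tool_rot: [-0.0, 0.978, 0.207, -0.0]
contact_force: [1.2, -0.0, 1.1]
gripper_width: -0.003
grasp_force: 0.0
```

Request:
play_rows(commands=[[30,-27,0,0,0,0],[30,-27,0,0,0,0],[30,-27,0,0,0,0],[30,-27,0,0,0,0],[30,-27,0,0,0,0]])

```text
time: 1.35
tool_pos: [0.5007, -0.0163, 0.325]
tool_rot: [0.0, 0.978, 0.207, -0.0]
contact_force: [1.2, -0.1, -0.1]
gripper_width: 0.003
grasp_force: 0.0
```

Request:
play_rows(commands=[[30,-27,0,0,0,0],[20,-20,0,0,0,0],[10,-10,0,0,0,0],[0,0,0,0,0,0]])

```text
time: 1.68
tool_pos: [0.5325, 0.0607, 0.3243]
tool_rot: [-0.001, 0.978, 0.209, -0.001]
contact_force: [0.8, -1.2, 0.4]
gripper_width: 0.002
grasp_force: 0.0
```

```bash
python3 - <<'E'
from h import *; import pickle
f=wrist(); pickle.dump(f,open("w1.pkl","wb"))
print(f["p"],f["q"],f["fx"],f["cx"],f["cy"],f["mount"])
cv2.imwrite("pics/w1.png",cv2.resize(f["image"][:,:,::-1],(768,576),interpolation=cv2.INTER_CUBIC))
E
```

```text
[0.53247529 0.06070925 0.32433145] [-5.74189372e-04  9.77817255e-01  2.09457868e-01 -6.97542286e-04] 297.3186396354542 255.83077319212188 193.0275412178151 [[-5.59961689e-05 -9.53216723e-01 -3.02287738e-01  7.71203104e-02]
 [ 9.99999626e-01 -3.14320614e-04  8.05919283e-04  2.00803581e-04]
 [-8.63231005e-04 -3.02287580e-01  9.53216384e-01 -1.29270241e-01]
 [ 0.00000000e+00  0.00000000e+00  0.00000000e+00  1.00000000e+00]]
```

View pics/w1.png

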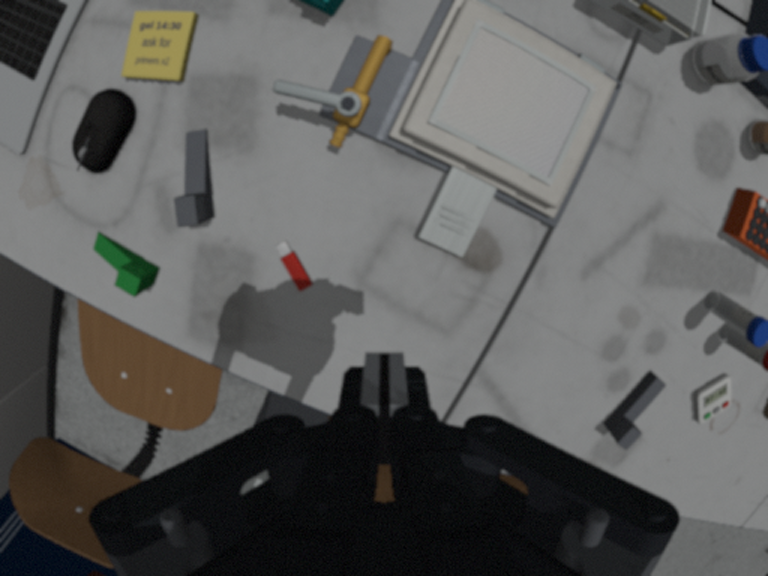

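This wrist view (shown at 1.5x) has the handle hinge at (347,103) and its tip at (277,88). The paddle's front corners are at (418,236) and (464,256). The wedge's nose is at (197,130), with its block at (195,208).

```bash
cat >> h.py <<'E'
def mask_pts(f,box,lo,hi,z,maxsat=40):
    x0,y0,x1,y1=box; I=f["image"][y0:y1,x0:x1]; h=cv2.cvtColor(np.ascontiguousarray(I),cv2.COLOR_RGB2HSV)
    m=((h[...,1]<maxsat)&(h[...,2]>=lo)&(h[...,2]<=hi)).astype(np.uint8)
    n,l,s,_=cv2.connectedComponentsWithStats(m); k=1+s[1:,4].argmax()
    c=max(cv2.findContours((l==k).astype(np.uint8),0,1)[0],key=cv2.contourArea)[:,0,:]+[x0,y0]
    return c,cast(f,c,z)
E
python3 - <<'E'
from h import *; import pickle
np.set_printoptions(precision=4,suppress=True)
f=pickle.load(open("w1.pkl","rb"))
k=lambda *p:[((x+.5)/1.5-.5,(y+.5)/1.5-.5) for x,y in p]
print("nose",cast(f,k((187,131),(206,130)),.003))
print("ramp foot/side right bottom rear",cast(f,k((213,218)),.0))
print("block top corners",cast(f,k((176,199),(198,196),(199,223),(178,227)),.05))
print("paddle front top",cast(f,k((418,236),(464,256)),.021))
print("paddle rear top",cast(f,k((455,170),(497,188)),.021))
print("lid corners top",cast(f,k((400,133),(548,207),(618,85)),.044))
print("hinge,tip mid",cast(f,k((347,103),(276,87)),.07))
print("stick",cast(f,k((285,247),(305,288)),.008))
for v in (90,110,130):
    c,P=mask_pts(f,(105,75,150,160),0,v,0.003); print(v,len(c),c.min(0),c.max(0),cv2.contourArea(c.astype(np.int32)))
E
```

```text
nose [[0.5475 0.2955 0.003 ]
 [0.5557 0.2746 0.003 ]]
ramp foot/side right bottom rear [[0.4699 0.234  0.    ]]
block top corners [[0.4875 0.262  0.05  ]
 [0.4988 0.2404 0.05  ]
 [0.4744 0.2306 0.05  ]
 [0.4619 0.2509 0.05  ]]
paddle front top [[ 0.542   0.028   0.021 ]
 [ 0.5429 -0.023   0.021 ]]
paddle rear top [[ 0.6164  0.023   0.021 ]
 [ 0.6189 -0.0226  0.021 ]]
lid corners top [[ 0.6252  0.0864  0.044 ]
 [ 0.6249 -0.0708  0.044 ]
 [ 0.7715 -0.0847  0.044 ]]
hinge,tip mid [[0.6295 0.1382 0.07  ]
 [0.6199 0.2011 0.07  ]]
stick [[0.474  0.1469 0.008 ]
 [0.4412 0.1112 0.008 ]]
90 158 [117  86] [142 151] 1110.0
110 165 [116  85] [143 152] 1261.5
130 323 [105  75] [149 159] 3195.5
```

Request:
play_rows(commands=[[33.4,-13.7,0,0,0,0],[33.4,-13.7,0,0,0,0],[33.4,-13.7,0,0,0,0],[33.4,-13.7,0,0,0,0],[33.4,-13.7,0,0,0,0]])

```text
time: 2.15
tool_pos: [0.658, 0.1879, 0.3251]
tool_rot: [0.0, 0.978, 0.207, -0.0]
contact_force: [0.2, -1.1, 0.2]
gripper_width: -0.002
grasp_force: 0.0
```

Request:
play_rows(commands=[[0,0,40,0,0,0],[0,0,40,0,0,0],[0,0,40,0,0,0],[0,0,40,0,0,0],[0,0,0,0,0,0]])

```text
time: 2.57
tool_pos: [0.6511, 0.1857, 0.1538]
tool_rot: [-0.0, 0.978, 0.207, -0.009]
contact_force: [-2.4, 0.5, -2.6]
gripper_width: 0.001
grasp_force: 0.0
```

```bash
python3 - <<'E'
from h import *; import pickle
f=wrist(); pickle.dump(f,open("w2.pkl","wb"))
print(f["p"],f["q"])
cv2.imwrite("pics/w2.png",cv2.resize(f["image"][:,:,::-1],(768,576),interpolation=cv2.INTER_CUBIC))
E
```

```text
[0.65114174 0.18571252 0.15375948] [-1.42305357e-04  9.78378187e-01  2.06614809e-01 -9.29646346e-03]
```

View pics/w2.png

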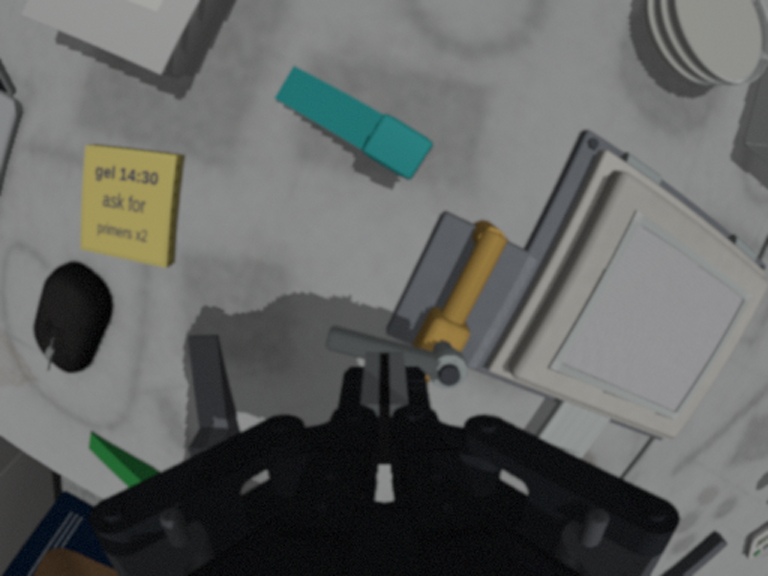

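The view (1.5x) shows the turquoise look-alike clear of the path at (375,125). The handle's tip is at (330,335) and its axis at (449,370), and the finger tips are at (385,360).

```bash
python3 - <<'E'
from h import *; import pickle
from plant import manip
np.set_printoptions(precision=4,suppress=True)
f=pickle.load(open("w2.pkl","rb"))
k=lambda *p:[((x+.5)/1.5-.5,(y+.5)/1.5-.5) for x,y in p]
print(cast(f,k((449,370),(330,337),(400,345)),.07))
print("turq",cast(f,k((410,178)),.05),"paddle front?",cast(f,k((530,432),(605,462)),.021))
s=manip.state();print(s["tool_pos"],s["joint_vel"])
E
```

```text
[[0.6308 0.1381 0.07  ]
 [0.6232 0.2043 0.07  ]
 [0.634  0.1689 0.07  ]]
turq [[0.7135 0.1986 0.05  ]] paddle front? [[ 0.5849  0.0369  0.021 ]
 [ 0.5792 -0.0483  0.021 ]]
[0.6533 0.1863 0.1587] [ 0.0048 -0.0611 -0.1127  0.0036  0.0081  0.003 ]
```

Request:
play_rows(commands=[[0,0,0,0,0,0],[0,0,0,0,0,0]])

```text
time: 2.78
tool_pos: [0.6592, 0.188, 0.1696]
tool_rot: [0.0, 0.978, 0.207, 0.003]
contact_force: [0.6, 0.6, 0.9]
gripper_width: 0.002
grasp_force: 0.0
```

Request:
play_rows(commands=[[2,0,30,0,0,0],[0,0,30,0,0,0],[0,0,25,0,0,0],[0,0,15,0,0,0],[0,0,0,0,0,0]])

```text
time: 3.2
tool_pos: [0.6581, 0.1888, 0.0639]
tool_rot: [-0.0, 0.978, 0.207, -0.001]
contact_force: [-1.6, -0.2, -0.8]
gripper_width: 0.002
grasp_force: 0.0
```

Request:
play_rows(commands=[[0,0,0,0,0,0],[0,0,0,0,0,0]])

```text
time: 3.37
tool_pos: [0.6611, 0.1895, 0.0688]
tool_rot: [0.0, 0.978, 0.207, 0.003]
contact_force: [0.1, 0.1, 0.2]
gripper_width: -0.001
grasp_force: 0.0
```

Request:
play_rows(commands=[[-13,-8,2,0,0,0],[-16.7,-6.9,0,0,0,0],[-16.7,-6.9,0,0,0,0],[-11.8,2.4,0,0,0,0],[-11.8,2.4,0,0,0,0]])

```text
time: 3.78
tool_pos: [0.5904, 0.1771, 0.0673]
tool_rot: [0.0, 0.978, 0.208, 0.004]
contact_force: [2.1, 1.6, 0.2]
gripper_width: 0.005
grasp_force: 1.0
```

Request:
play_rows(commands=[[-8.6,4.5,0,0,0,0],[-5,3,0,0,0,0],[0,0,0,0,0,0]])

```text
time: 4.03
tool_pos: [0.5793, 0.1633, 0.065]
tool_rot: [0.0, 0.978, 0.207, 0.001]
contact_force: [0.3, 0.5, 0.2]
gripper_width: -0.007
grasp_force: 0.0
```

Request:
play_rows(commands=[[0,0,0,0,0,0],[0,0,0,0,0,0]])

```text
time: 4.2
tool_pos: [0.579, 0.1638, 0.0636]
tool_rot: [0.0, 0.978, 0.207, 0.0]
contact_force: [0.3, 0.8, 0.1]
gripper_width: -0.0
grasp_force: 0.0
```

Request:
play_rows(commands=[[-0.8,1.8,0,0,0,0],[0,0,0,0,0,0]])

```text
time: 4.37
tool_pos: [0.5788, 0.162, 0.0631]
tool_rot: [-0.0, 0.978, 0.207, -0.0]
contact_force: [0.3, 0.7, 0.3]
gripper_width: -0.0
grasp_force: 0.3
```

Request:
play_rows(commands=[[-0.8,1.8,0,0,0,0],[0,0,0,0,0,0]])

```text
time: 4.53
tool_pos: [0.5786, 0.16, 0.0631]
tool_rot: [-0.0, 0.978, 0.207, -0.0]
contact_force: [-0.0, 0.7, 0.9]
gripper_width: -0.0
grasp_force: 0.6
```

Request:
play_rows(commands=[[-0.8,1.8,0,0,0,0],[0,0,0,0,0,0],[0,0,0,0,0,0]])

```text
time: 4.78
tool_pos: [0.5785, 0.1595, 0.0632]
tool_rot: [-0.002, 0.978, 0.207, 0.0]
contact_force: [-0.2, 6.8, -0.3]
gripper_width: 0.002
grasp_force: 3.3
```

Request:
play_rows(commands=[[4,-9,0,0,0,0],[4,-9,0,0,0,0],[0,0,-40,0,0,0],[0,0,-40,0,0,0],[0,0,-40,0,0,0]])

```text
time: 5.2
tool_pos: [0.5778, 0.1781, 0.1835]
tool_rot: [0.0, 0.978, 0.208, -0.001]
contact_force: [0.8, 0.6, 1.5]
gripper_width: -0.001
grasp_force: 0.0
```

Request:
play_rows(commands=[[-31.6,-26.5,-5,0,0,0],[-31.6,-26.5,-5,0,0,0],[-31.6,-26.5,-5,0,0,0],[-31.6,-26.5,-5,0,0,0],[0,0,0,0,0,0]], hand=50)

```text
time: 5.62
tool_pos: [0.4151, 0.225, 0.2035]
tool_rot: [-0.0, 0.978, 0.209, -0.001]
contact_force: [-0.5, 0.1, -0.2]
gripper_width: 0.585
grasp_force: 0.0
```

Request:
play_rows(commands=[[0,0,0,0,0,0],[0,0,0,0,0,0],[0,0,0,0,0,0],[0,0,0,0,0,0]])

```text
time: 5.95
tool_pos: [0.4211, 0.223, 0.2032]
tool_rot: [0.0, 0.978, 0.207, -0.0]
contact_force: [0.0, -0.5, 0.2]
gripper_width: 0.59
grasp_force: 0.0
```

```bash
python3 - <<'E'
from h import *; import pickle
f=wrist(); pickle.dump(f,open("w3.pkl","wb"))
print(f["p"],f["q"])
cv2.imwrite("pics/w3.png",cv2.resize(f["image"][:,:,::-1],(768,576),interpolation=cv2.INTER_CUBIC))
E
```

```text
[0.42109603 0.22302484 0.20320203] [ 1.68719409e-04  9.78364657e-01  2.06887719e-01 -2.03968521e-04]
```

View pics/w3.png

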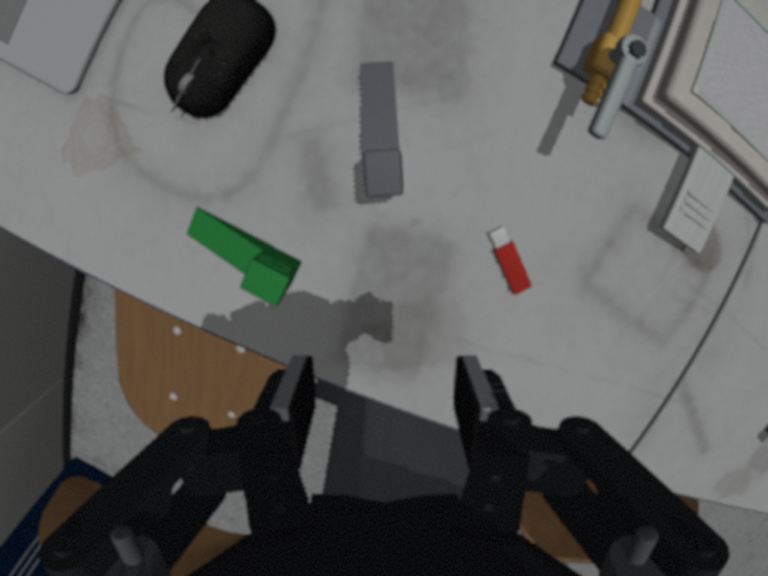

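The handle (632,48)–(600,135) now lies in line with the pipe, so the vent is open. The wedge's nose is at (361–393,62), and its block top has corners (363,151), (400,149), (402,194) and (367,198).

```bash
python3 - <<'E'
from h import *; import pickle
np.set_printoptions(precision=4,suppress=True)
f=pickle.load(open("w3.pkl","rb"))
k=lambda *p:[((x+.5)/1.5-.5,(y+.5)/1.5-.5) for x,y in p]
n=cast(f,k((361,63),(393,62)),.003); b=cast(f,k((363,151),(400,149),(402,194),(367,198)),.05)
print(n,n.mean(0),np.linalg.norm(n[0]-n[1])); print(b,b.mean(0))
d=(n.mean(0)-b.mean(0))[:2]; print("len",np.hypot(*d),"yaw",np.degrees(np.arctan2(d[1],d[0])))
print([np.degrees(np.arctan2(*(v[1::-1]))) for v in (b[0]-b[3],b[1]-b[2])])
q=f["q"];x=Ro.from_quat([q[1],q[2],q[3],q[0]]).as_matrix();print("tool yaw",np.degrees(np.arctan2(x[1,0],x[0,0])))
h=cast(f,k((634,47),(600,135)),.07);print("handle",h,np.degrees(np.arctan2(*(h[1]-h[0])[1::-1])))
print("paddle",cast(f,k((665,220),(698,250)),.021))
m=b.mean(0)-f["p"]; print("to block, tool xy mm",1000*(x.T@m))
E
```

```text
[[0.5467 0.2962 0.003 ]
 [0.5566 0.2753 0.003 ]] [0.5516 0.2858 0.003 ] 0.023120928415642505
[[0.4876 0.2662 0.05  ]
 [0.498  0.2457 0.05  ]
 [0.4725 0.2328 0.05  ]
 [0.4612 0.252  0.05  ]] [0.4798 0.2492 0.05  ]
len 0.08060482398004308 yaw 26.99125721326125
[np.float64(28.359441758939173), np.float64(26.6755024971324)]
tool yaw 23.880050894252886
handle [[0.6305 0.1394 0.07  ]
 [0.563  0.1378 0.07  ]] -178.64792539364066
paddle [[ 0.5478  0.0296  0.021 ]
 [ 0.5432 -0.0182  0.021 ]]
to block, tool xy mm [ 64.3496  -0.1783 153.1718]
```

Request:
play_rows(commands=[[32,0,0,0,0,-1.3],[31,1,0,0,0,-1.3],[0,0,30,0,0,0],[0,0,30,0,0,0],[0,0,20,0,0,0]])

```text
time: 6.42
tool_pos: [0.478, 0.2479, 0.1203]
tool_rot: [0.0, 0.973, 0.229, -0.002]
contact_force: [0.3, -0.8, -1.3]
gripper_width: 0.587
grasp_force: 0.0
```

Request:
play_rows(commands=[[0,0,15,0,0,0],[0,0,8,0,0,0],[0,0,0,0,0,0],[0,0,0,0,0,0],[0,0,0,0,0,0]])

```text
time: 6.83
tool_pos: [0.479, 0.2488, 0.1017]
tool_rot: [-0.0, 0.973, 0.229, 0.001]
contact_force: [0.5, 0.1, 0.3]
gripper_width: 0.587
grasp_force: 0.0
```

```bash
python3 - <<'E'
from h import *
from plant import manip
s=manip.state();q=s["tool_rot"];p=s["tool_pos"];x=Ro.from_quat([q[1],q[2],q[3],q[0]]).as_matrix()
print(p,np.degrees(np.arctan2(x[1,0],x[0,0])),1000*x.T@(np.array([.4795,.2495,.027])-p))
E
```

```text
[0.47904783 0.24882092 0.10171669] 26.519874442233334 [ 0.53848126 -0.42800094 74.71798185]
```

Request:
play_rows(commands=[[0,0,25,0,0,0],[0,0,20,0,0,0],[0,0,13,0,0,0],[0,0,8,0,0,0],[0,0,4,0,0,0]])

```text
time: 7.25
tool_pos: [0.4777, 0.2486, 0.0298]
tool_rot: [0.0, 0.973, 0.23, -0.0]
contact_force: [-0.6, -0.2, 0.2]
gripper_width: 0.587
grasp_force: 0.0
```

Request:
play_rows(commands=[[0,0,4,0,0,0],[0,0,0,0,0,0],[0,0,0,0,0,0]])

```text
time: 7.5
tool_pos: [0.4785, 0.2488, 0.0271]
tool_rot: [-0.0, 0.973, 0.229, 0.001]
contact_force: [-0.5, 1.0, 0.6]
gripper_width: 0.585
grasp_force: 0.0
```

Request:
play_rows(commands=[[0,0,0,0,0,0],[0,0,0,0,0,0],[0,0,0,0,0,0],[0,0,0,0,0,0],[0,0,0,0,0,0]], hand=0)

```text
time: 7.92
tool_pos: [0.4786, 0.2489, 0.0273]
tool_rot: [-0.0, 0.973, 0.23, 0.001]
contact_force: [-0.3, 0.3, 4.0]
gripper_width: 0.273
grasp_force: 59.1
```

Request:
play_rows(commands=[[0,0,-20,0,0,0],[0,0,-25,0,0,0],[-20,25,0,0,0,0],[-22.4,28,0,0,0,0],[-22.4,28,0,0,0,0]])

```text
time: 8.33
tool_pos: [0.4555, 0.1465, 0.0714]
tool_rot: [0.0, 0.973, 0.231, 0.0]
contact_force: [0.2, -0.1, -1.3]
gripper_width: 0.269
grasp_force: 58.9
```

Request:
play_rows(commands=[[-22.4,28,0,0,0,0],[-22.4,28,0,0,0,0],[-22.4,28,0,0,0,0],[-20,25,0,0,0,0],[0,0,0,0,0,0]])

```text
time: 8.75
tool_pos: [0.4252, 0.0067, 0.0706]
tool_rot: [0.001, 0.974, 0.227, -0.001]
contact_force: [-0.5, 1.0, -0.5]
gripper_width: 0.271
grasp_force: 59.1
```

Request:
play_rows(commands=[[0,0,0,0,0,6.5],[0,0,0,0,0,6.5],[0,0,0,0,0,6.5],[0,0,0,0,0,6.5],[0,0,0,0,0,0]])

```text
time: 9.17
tool_pos: [0.4262, 0.011, 0.0707]
tool_rot: [-0.0, 1.0, 0.004, -0.001]
contact_force: [0.1, 0.1, -0.8]
gripper_width: 0.279
grasp_force: 59.1
```

Request:
play_rows(commands=[[0,0,0,0,0,0],[0,0,0,0,0,0],[0,0,0,0,0,0]])

```text
time: 9.42
tool_pos: [0.4266, 0.0109, 0.0711]
tool_rot: [-0.0, 1.0, 0.006, -0.0]
contact_force: [0.1, -0.1, -1.0]
gripper_width: 0.275
grasp_force: 59.1
```

```bash
python3 - <<'E'
from h import *; import pickle
from plant import manip
f=wrist(); pickle.dump(f,open("w4.pkl","wb"))
q=f["q"];x=Ro.from_quat([q[1],q[2],q[3],q[0]]).as_matrix()
print(f["p"],np.degrees(np.arctan2(x[1,0],x[0,0])),x[:,2])
cv2.imwrite("pics/w4.png",cv2.resize(f["image"][:,:,::-1],(768,576),interpolation=cv2.INTER_CUBIC))
E
```

```text
[0.42660997 0.0108896  0.07111802] 0.644847565422323 [-3.63144826e-04  1.00317104e-04 -9.99999929e-01]
```

View pics/w4.png

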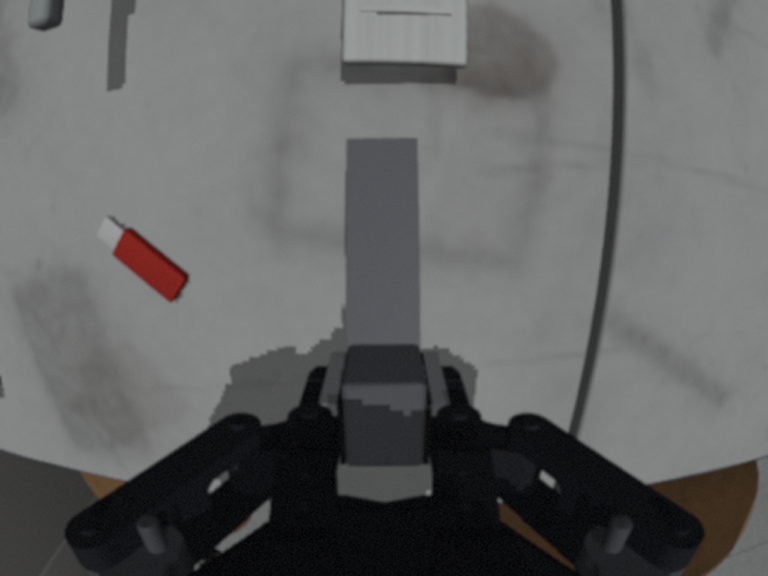

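The wedge is held straight with its nose at (347–417,139). The paddle's front edge runs from (342,64) to (466,66).

```bash
python3 - <<'E'
from h import *; import pickle
np.set_printoptions(precision=4,suppress=True)
f=pickle.load(open("w4.pkl","rb"))
k=lambda *p:[((x+.5)/1.5-.5,(y+.5)/1.5-.5) for x,y in p]
a=cast(f,k((342,63),(466,65)),.021); n=cast(f,k((347,139),(417,138)),.047)
print(a,a.mean(0),"\n",n,n.mean(0))
E
```

```text
[[ 0.5406  0.0283  0.021 ]
 [ 0.5411 -0.0208  0.021 ]] [0.5408 0.0037 0.021 ] 
 [[0.5086 0.0239 0.047 ]
 [0.5092 0.0002 0.047 ]] [0.5089 0.0121 0.047 ]
```

Request:
play_rows(commands=[[0,8,15,0,0,0],[0,0,12,0,0,0],[0,0,9,0,0,0],[0,0,4,0,0,0],[0,0,0,0,0,0]])

```text
time: 9.88
tool_pos: [0.4259, 0.0029, 0.0301]
tool_rot: [-0.0, 1.0, 0.005, -0.001]
contact_force: [-0.1, 0.1, -0.7]
gripper_width: 0.276
grasp_force: 59.2
```

Request:
play_rows(commands=[[0,0,2,0,0,0],[0,0,1,0,0,0],[0,0,0,0,0,0],[0,0,0,0,0,0]])

```text
time: 10.22
tool_pos: [0.4272, 0.0027, 0.0288]
tool_rot: [0.0, 1.0, 0.005, 0.0]
contact_force: [0.7, -0.6, -1.3]
gripper_width: 0.275
grasp_force: 59.2
```

Request:
play_rows(commands=[[0,0,1,0,0,0],[0,0,0,0,0,0],[0,0,0,0,0,0]])

```text
time: 10.47
tool_pos: [0.4269, 0.0027, 0.0274]
tool_rot: [0.0, 1.0, 0.005, 0.0]
contact_force: [0.4, -0.4, -0.7]
gripper_width: 0.271
grasp_force: 59.2
```

Request:
play_rows(commands=[[0,0,0.7,0,0,0],[0,0,0,0,0,0],[0,0,0,0,0,0]])

```text
time: 10.72
tool_pos: [0.427, 0.0027, 0.0272]
tool_rot: [-0.0, 1.0, 0.005, -0.0]
contact_force: [-4.0, 0.6, 5.5]
gripper_width: 0.269
grasp_force: 59.8
```

Request:
play_rows(commands=[[6,0,0,0,0,0],[8,0,0,0,0,0],[8,0,0,0,0,0],[8,0,0,0,0,0],[6,0,0,0,0,0]])

```text
time: 11.13
tool_pos: [0.4633, 0.0029, 0.0272]
tool_rot: [0.0, 1.0, 0.005, -0.0]
contact_force: [-6.9, -0.5, 9.2]
gripper_width: 0.273
grasp_force: 60.5
```

Request:
play_rows(commands=[[6,0,0,0,0,0],[6,0,0,0,0,0],[6,0,0,0,0,0],[4,0,0,0,0,0],[0,0,0,0,0,0]])

```text
time: 11.55
tool_pos: [0.486, 0.0031, 0.0273]
tool_rot: [0.0, 1.0, 0.005, 0.001]
contact_force: [-0.5, 0.5, 4.0]
gripper_width: 0.275
grasp_force: 59.9
```

Request:
play_rows(commands=[[3,0,0,0,0,0],[3,0,0,0,0,0],[3,0,0,0,0,0],[3,0,0,0,0,0],[0,0,0,0,0,0]])

```text
time: 11.97
tool_pos: [0.4941, 0.0034, 0.0272]
tool_rot: [-0.0, 1.0, 0.005, -0.005]
contact_force: [-17.2, -0.2, 18.8]
gripper_width: 0.27
grasp_force: 61.7
```

Request:
play_rows(commands=[[3,0,-0.4,0,0,0],[3,0,0,0,0,0],[3,0,0,0,0,0],[3,0,0,0,0,0],[0,0,0,0,0,0]])

```text
time: 12.38
tool_pos: [0.5062, 0.0036, 0.0272]
tool_rot: [-0.0, 1.0, 0.005, -0.004]
contact_force: [-14.4, 1.0, 14.9]
gripper_width: 0.273
grasp_force: 61.2
```

Request:
play_rows(commands=[[0,0,0,0,0,0],[0,0,0,0,0,0],[0,0,0,0,0,0]])

```text
time: 12.63
tool_pos: [0.5062, 0.0036, 0.0272]
tool_rot: [-0.0, 1.0, 0.005, -0.004]
contact_force: [-14.3, 0.6, 15.0]
gripper_width: 0.273
grasp_force: 61.2
```

```bash
python3 - <<'E'
from h import *; import pickle
from plant import manip,imaging
f=wrist(); pickle.dump(f,open("w5.pkl","wb"))
q=f["q"];x=Ro.from_quat([q[1],q[2],q[3],q[0]]).as_matrix()
print(f["p"],x[:,2],manip.state()["contact_force"])
g=imaging.grab_frame("scene"); pickle.dump(g,open("s5.pkl","wb"))
a=f["image"][:180,130:370,::-1]; b=g["image"][170:275,150:290,::-1]
cv2.imwrite("pics/w5.png",np.hstack([cv2.resize(np.ascontiguousarray(i),(400,300),interpolation=cv2.INTER_CUBIC) for i in (a,b)]))
E
```

```text
[0.50621118 0.0035898  0.02721461] [-7.51366412e-03  1.12311348e-04 -9.99971766e-01] [-13.80699604   0.38305936  13.48670517]
```

View pics/w5.png

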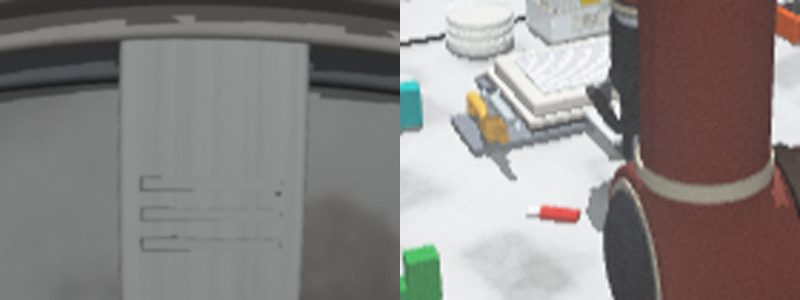

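The crop shows the wedge under the paddle, but the paddle's front edge falls below it. I'll check the edge itself.

```bash
python3 - <<'E'
from h import *; import pickle
f=pickle.load(open("w5.pkl","rb"))
cv2.imwrite("pics/w5b.png",cv2.resize(np.ascontiguousarray(f["image"][100:280,160:360,::-1]),(800,600),interpolation=cv2.INTER_CUBIC)[:,:])
E
```

```text
(no output)
```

View pics/w5b.png

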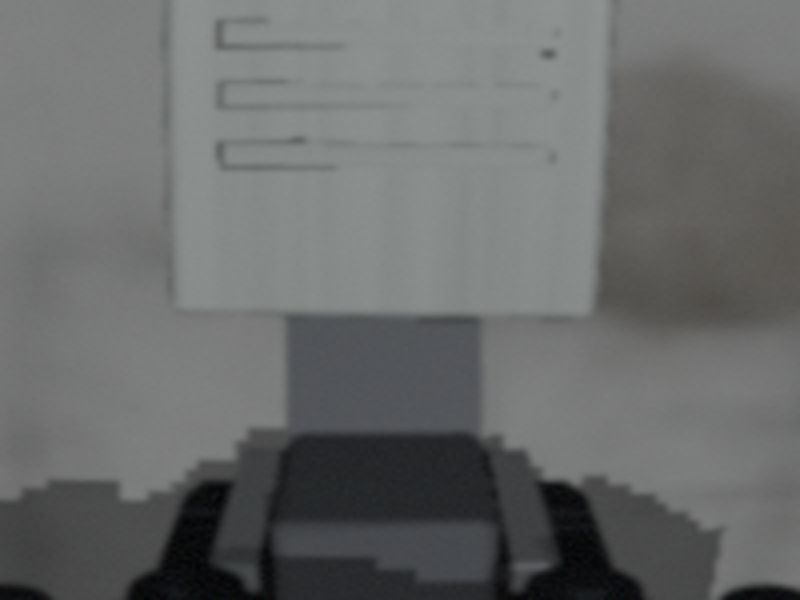

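```bash
python3 - <<'E'
from h import *; import pickle
np.set_printoptions(precision=4,suppress=True)
f=pickle.load(open("w5.pkl","rb"))
k=lambda *p:[((x+.5)/4-.5+160,(y+.5)*.3-.5+100) for x,y in p]
for z in (.021,.024,.026,.029):
    c=cast(f,k((178,312),(596,314)),z); print(z,c[:,0],c[0,1]-c[1,1])
print("ramp/block junction z=.023",cast(f,k((290,433),(478,433)),.023)); print("edge lower on ramp z~.018",cast(f,k((290,316),(480,316)),.018))
E
```

```text
0.021 [0.5402 0.5404] 0.05040608889604015
0.024 [0.5412 0.5414] 0.04928511197037981
0.026 [0.5418 0.542 ] 0.048537794019939594
0.029 [0.5428 0.543 ] 0.047416817094279244
ramp/block junction z=.023 [[ 0.5222  0.015   0.023 ]
 [ 0.5224 -0.0082  0.023 ]]
edge lower on ramp z~.018 [[ 0.5387  0.0151  0.018 ]
 [ 0.539  -0.0082  0.018 ]]
```

Request:
play_rows(commands=[[1.3,0,-0.4,0,0,0],[1.2,0,0,0,0,0],[0,0,0,0,0,0],[0,0,0,0,0,0],[0,0,0,0,0,0]])

```text
time: 13.15
tool_pos: [0.5081, 0.0037, 0.0272]
tool_rot: [-0.0, 1.0, 0.005, -0.004]
contact_force: [-14.6, 0.3, 14.2]
gripper_width: 0.275
grasp_force: 60.9
```

Request:
play_rows(commands=[[0,0,0,0,0,0],[0,0,0,0,0,0],[0,0,0,0,0,0],[0,0,0,0,0,0],[0,0,0,0,0,0]])

```text
time: 13.57
tool_pos: [0.5081, 0.0037, 0.0272]
tool_rot: [-0.0, 1.0, 0.005, -0.004]
contact_force: [-14.4, 0.2, 14.2]
gripper_width: 0.272
grasp_force: 60.9
```

The wedge is flat and steady (TCP height unchanged at 27.2 mm). The gap between block and paddle edge gives a lift of about 5 mm, and the paddle's larger apparent width agrees that it has risen. Handing in.

```bash
python3 -c "
from plant import manip
print(manip.job_done())"
```

```text
the job is handed in; nothing more can be done
None
```

I turned the vent handle to its open stop, then pushed the wedge flat under the paddle until its front edge rose about 5 mm by my measurement. The job is handed in with the wedge still gripped and the spacer and other things untouched; the hand-in gave no pass or fail result.

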